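# Nip up a screw eye with a turning bar

### The job

Slide the rod of the red-handled turning bar through the loop of the steel screw eye and turn the eye clockwise (seen from above) with it until its shoulder seats, then nip it up with about 0.75 N m (at least 0.5, never over 1.0) and hold that for a moment. Then draw the bar out without unscrewing the eye and lay it flat on the mat or bench clear of the block. Turn the eye only with the bar, not with the fingers, and leave the things around it where they are.

Things in the scene. Friction and masses are not known exactly. Their poses are not given: they have to be found in the camera images.
- block: light hardwood block 100x90x30 mm, fixed to the bench (it cannot shift); origin at the centre of its underside, z up. The screw eye stands upright on its centre.
- loop (a point): centre of the steel screw eye's loop, 69 mm above the bench, on the eye's vertical turning axis. Site x runs along the hole (horizontal), z up; it turns with the eye. The hole is 13 mm wide and 24 mm long (12 mm either side of this point) with rounded mouths; the loop is 25 mm across outside, its top 81 mm above the bench. The rod may enter from either end.
- eye (a joint): turn of the screw eye on its thread, rad: negative when unscrewed (starts between -1.1 and -0.7), grows as it is turned clockwise seen from above, 0 = shoulder seated (a stop; reads up to 0.03 more under load). Thread friction about 0.08 N m; it stays where it is left. The angle turns the loop one to one.
- washer (a joint): twist of the springy washer under the shoulder, rad, clockwise from above positive: 40 N m of torque about the eye's axis per rad (0.5 N m = 0.0125, 1.0 N m = 0.025). Near 0 until the shoulder seats; springs back to 0 when the bar lets go, the eye staying home. On a bar held 85 mm from the axis 0.75 N m is about 9 N sideways, less what the hand twists.
- bar: the turning bar, 0.08 to 0.17 kg, loose, lying on the green mat (3 mm thick, top at z = 0.003, edge at y = -0.17): red flat-sided handle 70 mm long (body x), 18 mm wide (y), 24 mm high (z) with black grip rings, and a straight steel rod of 8 mm diameter out of its +x end. Origin at the centre of the handle's underside, x towards the rod's tip, z up.
- bar_grip (a point): centre of the handle, 12 mm above the bar's origin, on the rod's centre line; the place to grip.
- bar_tip (a point): rounded tip of the rod, 115 mm from bar_grip along the bar's x; the rod leaves the handle 35 mm from bar_grip (15 mm wide, 6 mm long collar there). The rod has about 0.2 rad of play either way in the loop and turns a little in a grip, so the angle of the hand does not tell the torque.
- red_spool: bystander: red thread spool, 43 mm wide, 52 mm high, standing; origin under its centre.
- brown_bottle: bystander: small brown bottle with black cap, 34 mm wide, 74 mm high, standing; origin under its centre.
- wax: bystander: yellow wax block 34x46x19 mm; origin under its centre.
- anvil: bystander: steel disc 41 mm wide, 13 mm high; origin under its centre.

How it is judged:
On the way, in this order (a step that is already met when the one before it is completed fails the run):
1. the rod is through the loop of the eye (y of bar_tip in the frame of loop between -0.012 and 0.012 m and z of bar_tip in the frame of loop between -0.012 and 0.012 m and ((x of bar_tip in the frame of loop above 0.014 m and x of bar_grip in the frame of loop below -0.03 m) or (x of bar_tip in the frame of loop below -0.014 m and x of bar_grip in the frame of loop above 0.03 m))), for 0.2 s.
2. with the rod still through it the eye is seated and nipped up with more than 0.5 N m (washer twist over 0.0125 rad) (all of step 1 and value of joint eye above -0.03 rad and value of joint washer above 0.0125 rad), for 0.2 s.
At the end, for the whole second after the job is handed in: the eye is still screwed home (within 0.08 rad of the stop), and the bar lies flat on the mat or bench at rest (handle centre below 20 mm, tip below 30 mm), both ends more than 70 mm from the eye, let go (value of joint eye above -0.08 rad and horizontal distance between each of bar_tip, bar_grip and loop above 0.07 m and height (world z) of bar_grip below 0.02 m and height (world z) of bar_tip below 0.03 m and linear speed of bar below 0.02 m/s); the robot touches nothing.
It fails at once if the eye is overtightened: more than 1.0 N m (washer twist over 0.025 rad) (value of joint washer above 0.025 rad).
It fails at once if the fingers or arm touch the eye (contact force between any of the fingers, the arm and eye above 1 N).
It fails at once if the spool, bottle, wax block or anvil disc is moved by 20 mm or more (distance of any of red_spool, brown_bottle, wax, anvil from where it was at the start of the episode above 0.02 m).
It also fails if it takes over 72 s, if anything falls off the work surface, if the arm or the gripper's body presses on something with over 40 N, if the wrist force passes 120 N, or if a joint passes its speed limit or range.

### The arm

A 7-joint arm with a two-finger parallel gripper is mounted at the origin on a cart in front of the work surface, level with it; the furniture and walls round the work are solid. World frame = base frame: x ahead of the robot, y to its left, z up, the work surface at z = 0. Lengths are in m, angles in rad, forces in N, time in s.
With the tool pointing down it reaches from about 0.425 to 0.8 m from the base axis. Payload 8.3 kg.
Tool frame: the origin (TCP) lies between the finger pads; the fingertips stand r.finger_overhang ahead of it and the grasp point (between the pads) lies 11 mm behind it (r.finger_overhang is the distance from the TCP to the fingertips, in m); z points along the fingers, y is the line along which they close (so a half turn about z gives the same grasp; the last joint's range is limited). The gripper opens to 85 mm and grips with 20 to 120 N. Pads are 22 mm wide; open, the fingers measure 114 mm over their backs; the gripper's body (76 mm by 85 mm) begins 54 mm behind the grasp point. The pads swing forward as they close: fully open they stand 13 mm farther back than shut.
Start: joints at [1.213, 0.383, 0.016, 1.37, -0.006, 1.388, -0.046], TCP at [0.182, -0.598, 0.239] pointing down, gripper open.
Joint ranges: [-2.95, 2.95], [-0.25, 2.06], [-1.52, 1.56], [0.18, 2.33], [-1.44, 4.58], [0.02, 2.06], [-3.01, 3.01]. Speed limits (rad/s): [2.39, 2.39, 3.01, 3.01, 3.14, 3.14, 3.14].

### API

Orientations are given as a 3x3 rotation matrix whose columns are the frame's x, y, z axes.
In Python, from cell import r, cams gives the robot as it stands (r), with the cameras (cams).
- The arm moves only by the shell command python3 nudge.py 'ROWS' [FORCE]. ROWS is one flat JSON list of numbers that holds 1 to 8 rows one after another, with no inner brackets; each row has 7 numbers: a rotation vector rx, ry, rz in rad, then dx, dy, dz in m, then the finger opening in m; each row is the pose to reach, as a shift and turn from the pose commanded when the command began, along the tool's axes at that moment; what a row does not reach only later rows make up. A row lasts 1/12 s, in which the tool goes at most 0.0417 m and 0.125 rad, less where a joint would pass 70% of its speed; a pose out of reach is approached as far as the arm can. The fingers move at their own pace and stop on an object; FORCE is the grip in N (left out, the last holds). Time passes only in rows, so rows that do not move let the fingers close. It prints the time, the measured TCP pose, the force, the opening and the grip force at its end. Input that does not fit is refused with a message, and nothing moves.
- r.get_obs(): the state, without advancing time (a new reading comes with each control period).
- cams.read_camera(name): name is "scene" or "top" or "wrist"; returns a dict with "color" (480x640x3 uint8, red, green, blue), "K" (3x3 intrinsics, pixels), "view" (4x4, takes a point from world to camera coordinates). Camera axes: x right, y down, z forward; pixel columns grow to the right and rows downward; lengths in m; the calibration is good to about 2 mm. A picture is of the moment at which its call begins. There is no depth.
- r.hand_in(): hands the job in; it is judged then, once.
The state is a dict: "t": time; "joint_positions": joint angles; "joint_vel": joint speeds; "effort": joint torques, N m; "ee_pos": TCP position; "orientation": TCP orientation; "ft_force": force on the tool from outside, world axes, zero at the start; "ft_torque": the same for the moment, N m; "gripper_width": finger opening in m; "gripper_force": force on a finger pad.
Only numpy, scipy, OpenCV 4.12 (cv2) and the standard library are available. Lean on these libraries where they do the work, as an engineer would, in place of code of your own. Each camera call takes 0.05 s, during which the arm holds its last target. There are 200 camera calls.

## Working session

There is one attempt and no reset: what is moved stays moved. The work goes in short steps, Python scripts to look and compute and a shell command to move; the robot and the scene stay as the last step left them, time stands still between calls to the robot, and variables do not carry over. Pictures are saved under pics/ and viewed, at most 10 in all, crops included, and the job is handed in when it is done.

```bash
ls; mkdir -p pics
python3 - <<'E'
from cell import r, cams
import cv2,numpy as np
o=r.get_obs();print(o['t'],o['ee_pos'],o['orientation'],r.finger_overhang,o['gripper_width'])
ims=[]
for n in ['scene','top','wrist']:
    c=cams.read_camera(n);np.savez('pics/%s0.npz'%n,**c);cv2.imwrite('pics/%s0.png'%n,c['color'][:,:,::-1])
    print(n,c['K'].tolist(),c['view'].round(3).tolist())
E
```

```text
cell.py
nudge.py
pics
0.0 [ 0.18148751 -0.59754777  0.23826952] [[ 9.56833908e-01  2.90634656e-01 -6.08152130e-04]
 [ 2.90635291e-01 -9.56832039e-01  1.89111708e-03]
 [-3.22752813e-05 -1.98623542e-03 -9.99998027e-01]] 0.008 0.08534542397218219
scene [[534.7988908465829, 0.0, 318.5184558232367], [0.0, 534.7988908465829, 232.6421024392423], [0.0, 0.0, 1.0]] [[-0.701, -0.713, 0.002, 0.282], [-0.531, 0.52, -0.669, 0.447], [0.476, -0.47, -0.743, 0.645], [0.0, 0.0, 0.0, 1.0]]
top [[522.0432625586587, 0.0, 316.97481158233245], [0.0, 522.0432625586587, 243.68300676166717], [0.0, 0.0, 1.0]] [[-0.054, -0.999, 0.004, -0.137], [-0.977, 0.052, -0.205, 0.597], [0.204, -0.015, -0.979, 0.876], [0.0, 0.0, 0.0, 1.0]]
wrist [[396.41081407271867, 0.0, 319.46179868610966], [0.0, 396.41081407271867, 239.6645582707007], [0.0, 0.0, 1.0]] [[0.291, -0.957, -0.001, -0.625], [-0.904, -0.276, 0.326, -0.043], [-0.312, -0.094, -0.945, 0.379], [0.0, 0.0, 0.0, 1.0]]
```

View pics/top0.png

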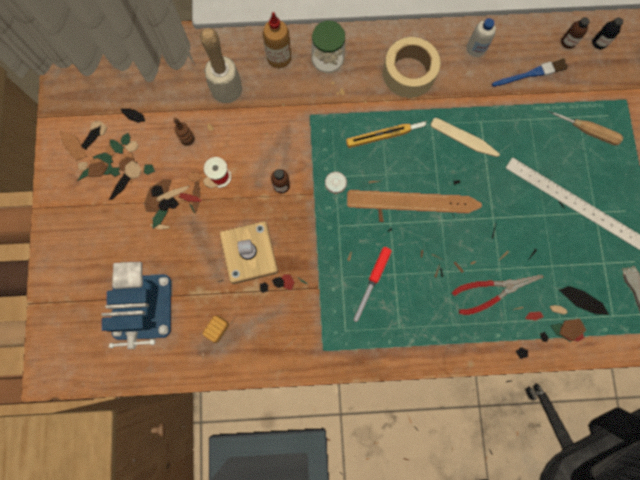

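View pics/scene0.png

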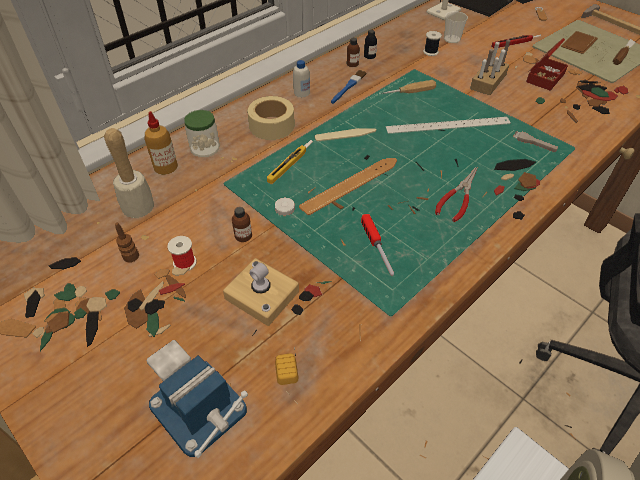

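Top view: block about (248,252) with the eye at (247,248), handle (385,250)–(373,282), tip (357,319), spool (217,172), bottle (281,180), wax (215,329) and anvil (336,182). I'll zoom in for accuracy.

```bash
cat > h.py <<'E'
import numpy as np,cv2
def load(n):
    d=np.load('pics/%s.npz'%n);return d['color'],d['K'],d['view']
def plane(K,V,uv,z):
    R,t=V[:3,:3],V[:3,3];c=-R.T@t
    d=R.T@np.linalg.inv(K)@np.array([uv[0],uv[1],1.]);return c+d*(z-c[2])/d[2]
def proj(K,V,p):
    q=K@(V[:3,:3]@np.asarray(p,float)+V[:3,3]);return q[:2]/q[2]
def tri(obs):
    A=[];b=[]
    for K,V,uv in obs:
        P=K@V[:3]
        for i in (0,1):
            w=uv[i]*P[2]-P[i];A.append(w[:3]);b.append(-w[3])
    return np.linalg.lstsq(np.array(A),np.array(b),rcond=None)[0]
E
python3 - <<'E'
from h import *
a,K,V=load('top0')
for n,uv,z in [('block',(248,252),.03),('loop',(247,248),.069),('h0',(386,249),.02),('h1',(373,282),.02),('tip',(357,319),.015),('spool',(217,172),.03),('bottle',(281,180),.04),('wax',(215,329),.01),('anvil',(336,182),.01)]: print(n,plane(K,V,uv,z).round(3))
s,_,_=load('scene0')
f=lambda im,x,y,w,h,k:cv2.resize(im[y:y+h,x:x+w],None,fx=k,fy=k,interpolation=cv2.INTER_CUBIC)
m=np.zeros((600,800,3),np.uint8)
m[:300,:400]=f(a,210,215,80,60,5); m[:300,400:]=f(s,220,250,80,60,5)
m[300:,:400]=f(a,320,240,100,75,4); m[300:,400:]=f(s,335,205,100,75,4)
cv2.imwrite('pics/m0.png',m[:,:,::-1])
E
```

```text
block [ 0.587 -0.041  0.03 ]
loop [ 0.586 -0.044  0.069]
h0 [ 0.581 -0.299  0.02 ]
h1 [ 0.52  -0.269  0.02 ]
tip [ 0.454 -0.236  0.015]
spool [0.746 0.014 0.03 ]
bottle [ 0.72  -0.108  0.04 ]
wax [0.45  0.026 0.01 ]
anvil [ 0.721 -0.214  0.01 ]
```

View pics/m0.png

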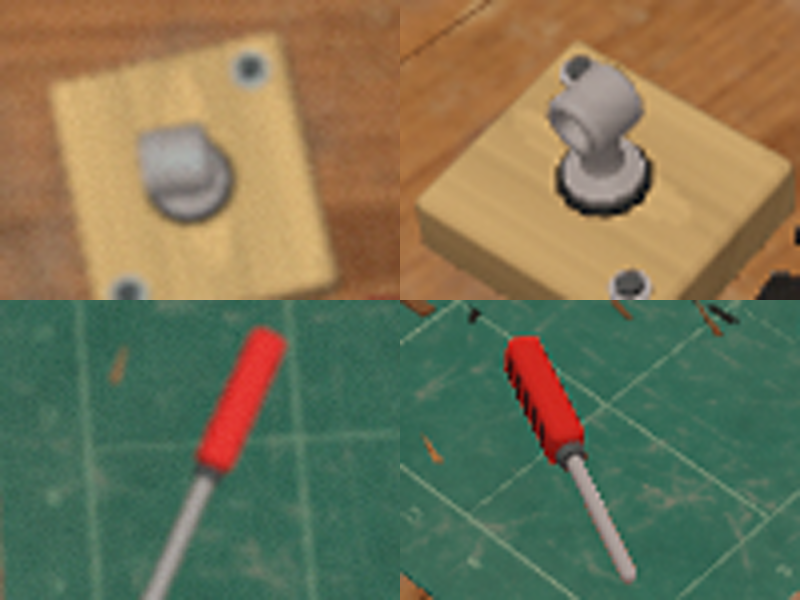

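The crops show the loop as a horizontal tube running roughly left to right in the top view (about world y), near top px (245,246). The visible mouth in the scene view is at (255,276), facing +y. The bar handle's top face runs from (388.8,249.1) to (373,281.5). I'll insert from the −y side, and the handle then swings clockwise towards the robot.

```bash
cat > to.py <<'E'
# usage: to.py x y z yaw_deg : prints shift in tool axes from the measured pose to a tool-down pose with tool x at yaw
import sys,numpy as np
from scipy.spatial.transform import Rotation as Ro
from cell import r, cams
o=r.get_obs();R=np.array(o['orientation']);p=np.array(o['ee_pos'])
x,y,z,a=map(float,sys.argv[1:5]);a=np.radians(a)
T=np.array([[np.cos(a),np.sin(a),0],[np.sin(a),-np.cos(a),0],[0,0,-1]])
print('t',o['t'],'at',p.round(4),'yaw',np.degrees(np.arctan2(R[1,0],R[0,0])).round(2))
print('rot',Ro.from_matrix(R.T@T).as_rotvec().round(4),'d',(R.T@(np.array([x,y,z])-p)).round(4))
E
python3 - <<'E'
from h import *
a,K,V=load('top0');_,Ks,Vs=load('scene0')
h0=plane(K,V,(388.8,249.1),.027);h1=plane(K,V,(373,281.5),.027);tip=plane(Ks,Vs,(393,274.5),.015);tt=plane(K,V,(357,319),.015)
print(h0,h1,np.linalg.norm(h0-h1),(h0+h1)/2,tip,tt,np.degrees(np.arctan2(*(h1-h0)[1::-1])))
E
python3 nudge.py '[0,0,-2.37,0.444,-0.193,0.04,0.085,0,0,-2.37,0.444,-0.193,0.04,0.085,0,0,-2.37,0.444,-0.193,0.04,0.085,0,0,-2.37,0.444,-0.193,0.04,0.085,0,0,-2.37,0.444,-0.193,0.04,0.085,0,0,-2.37,0.444,-0.193,0.04,0.085,0,0,-2.37,0.444,-0.193,0.04,0.085,0,0,-2.37,0.444,-0.193,0.04,0.085]'
python3 to.py 0.55 -0.284 0.19 153
```

```text
[ 0.57892033 -0.30275295  0.027     ] [ 0.5199131  -0.26869991  0.027     ] 0.06812827978266811 [ 0.54941672 -0.28572643  0.027     ] [ 0.45107113 -0.2347591   0.015     ] [ 0.45396678 -0.23550947  0.015     ] 150.010783619878
t: 0.82
ee_pos: [0.4357, -0.3811, 0.2116]
orientation: [[0.267, 0.964, -0.0], [0.964, -0.267, 0.0], [0.0, -0.0, -1.0]]
ft_force: [0.7, -0.5, 0.3]
gripper_width: 0.0847
gripper_force: 0.0
t 0.8167 at [ 0.4357 -0.3811  0.2116] yaw 74.53
rot [-1.0000e-04 -2.0000e-04 -1.3695e+00] d [0.1241 0.0842 0.0216]
```

```bash
python3 nudge.py '[0,0,-1.365,0.124,0.084,0.02,0.06,0,0,-1.365,0.124,0.084,0.02,0.06,0,0,-1.365,0.124,0.084,0.02,0.06,0,0,-1.365,0.124,0.084,0.02,0.06,0,0,-1.365,0.124,0.084,0.02,0.06,0,0,-1.365,0.124,0.084,0.02,0.06,0,0,-1.365,0.124,0.084,0.02,0.06,0,0,-1.365,0.124,0.084,0.02,0.06]'
python3 nudge.py '[0,0,-0.35,0,0,0,0.06,0,0,-0.35,0,0,0,0.06,0,0,-0.35,0,0,0,0.06,0,0,-0.35,0,0,0,0.06]' >/dev/null
python3 to.py 0.55 -0.285 0.19 152.4
python3 - <<'E'
from cell import r, cams
from h import *
for n in ['wrist','scene']:
    c=cams.read_camera(n);np.savez('pics/%s1.npz'%n,**c)
m=np.zeros((480,640,3),np.uint8);cv2.imwrite('pics/w1.png',load('wrist1')[0][:,:,::-1])
print(r.get_obs()['joint_positions'])
E
```

```text
t: 1.48
ee_pos: [0.5492, -0.2861, 0.1913]
orientation: [[-0.667, 0.745, -0.001], [0.745, 0.667, 0.0], [0.001, -0.0, -1.0]]
ft_force: [0.1, 0.3, 0.1]
gripper_width: 0.0601
gripper_force: 0.0
t 1.8167 at [ 0.549  -0.2864  0.1914] yaw 151.8
rot [ 0.0002 -0.0008 -0.0105] d [-0.0002  0.0017  0.0014]
[ 0.84142657  0.45754653 -0.57373176  1.43705864  0.2496852   1.32065793
  1.32305006]
```

View pics/w1.png

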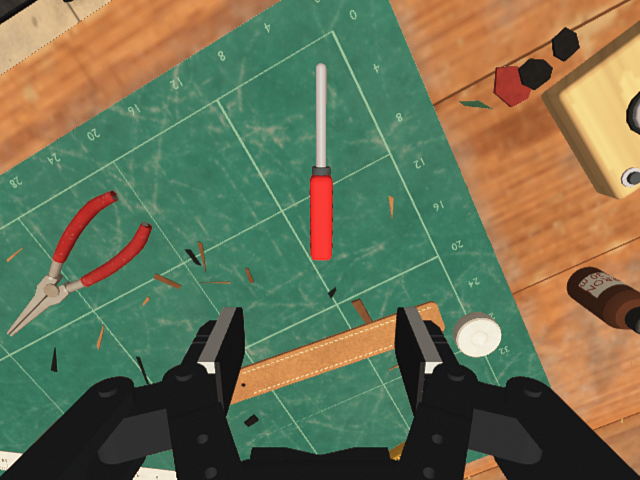

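The wrist view shows the bar upright in the image: rod tip (320.5,64), handle from (321,177) to (321.3,260). The tool is aligned with it.

```bash
python3 - <<'E'
from h import *
a,K,V=load('wrist1');g=load('top0')
tip=plane(K,V,(320.5,65),.015);h1=plane(K,V,(320.7,177),.027);h0=plane(K,V,(321.2,260),.024)
print(tip,h1,h0,(h0+h1)/2,np.linalg.norm(h1-h0)); u=(tip-h0)[:2];u/=np.linalg.norm(u);print(np.degrees(np.arctan2(u[1],u[0])),'grip from tip',tip[:2]-.115*u)
E
python3 to.py 0.5495 -0.2855 0.05 152.4
```

```text
[ 0.45197037 -0.23410715  0.015     ] [ 0.52127705 -0.27097071  0.027     ] [ 0.58187447 -0.30285486  0.024     ] [ 0.55157576 -0.28691279  0.0255    ] 0.06853938046175446
152.11135967678194 grip from tip [ 0.55361408 -0.28789892]
t 1.9167 at [ 0.5491 -0.2864  0.1915] yaw 151.32
rot [ 0.0003 -0.0006 -0.0189] d [-0.      0.001   0.1415]
```

```bash
python3 nudge.py '[0,0,-0.015,-0.002,0,0.04,0.05,0,0,-0.015,-0.002,0,0.08,0.05,0,0,-0.015,-0.002,0,0.12,0.045,0,0,-0.015,-0.002,0,0.15,0.045,0,0,-0.015,-0.002,0,0.17,0.045,0,0,-0.015,-0.002,0,0.178,0.045,0,0,-0.015,-0.002,0,0.178,0.045]' 100
python3 nudge.py '[0,0,0,0,0,0,0,0,0,0,0,0,0,0,0,0,0,0,0,0,0,0,0,0,0,0,0,0,0,0,0,0,0,0,0,0,0,0,0,0,0,0]' 100
python3 to.py 0.5515 -0.287 0.0135 152.2
```

```text
t: 2.5
ee_pos: [0.5497, -0.2867, 0.0117]
orientation: [[-0.885, 0.465, -0.003], [0.465, 0.885, 0.002], [0.004, 0.0, -1.0]]
ft_force: [0.1, 0.2, 1.0]
gripper_width: 0.0451
gripper_force: 0.0
t: 3.0
ee_pos: [0.5526, -0.2878, 0.0164]
orientation: [[-0.886, 0.464, 0.004], [0.464, 0.886, -0.002], [-0.004, 0.0, -1.0]]
ft_force: [-1.0, 1.3, 6.1]
gripper_width: 0.0158
gripper_force: 98.7
t 3.0 at [ 0.5526 -0.2878  0.0164] yaw 152.37
rot [0.    0.004 0.003] d [0.0013 0.0002 0.0029]
```

```bash
python3 nudge.py '[0,0,0,0,0,-0.02,0,0,0,0,0,0,-0.05,0,0,0,0,0,0,-0.09,0,0,0,0,0,0,-0.1,0]' 
python3 to.py 0.58 -0.205 0.115 88
```

```text
t: 3.33
ee_pos: [0.5541, -0.2882, 0.1212]
orientation: [[-0.886, 0.464, 0.008], [0.464, 0.886, -0.004], [-0.009, 0.0, -1.0]]
ft_force: [1.3, -0.1, -0.2]
gripper_width: 0.0157
gripper_force: 97.9
t 3.3333 at [ 0.5541 -0.2882  0.1212] yaw 152.38
rot [0.0055 0.0083 1.1237] d [0.0157 0.0857 0.0061]
```

```bash
python3 nudge.py '[0,0,1.12,0.016,0.086,0,0,0,0,1.12,0.016,0.086,0,0,0,0,1.12,0.016,0.086,0,0,0,0,1.12,0.016,0.086,0,0,0,0,1.12,0.016,0.086,0,0,0,0,1.12,0.016,0.086,0,0,0,0,1.12,0.016,0.086,0,0,0,0,1.12,0.016,0.086,0,0]' >/dev/null
python3 nudge.py '[0,0,0.12,0,0,0,0,0,0,0.12,0,0,0,0,0,0,0.12,0,0,0,0]'
python3 to.py 0.58 -0.205 0.115 88
python3 - <<'E'
from cell import r, cams
from h import *
m=np.zeros((480,720,3),np.uint8)
for n in ['wrist','scene','top']:
    c=cams.read_camera(n);np.savez('pics/%s2.npz'%n,**c)
f=lambda im,x,y,w,h,k:cv2.resize(im[y:y+h,x:x+w],None,fx=k,fy=k,interpolation=cv2.INTER_CUBIC)
w,s=load('wrist2')[0],load('scene2')[0]
cv2.imwrite('pics/m2.png',np.hstack([f(w,200,0,200,300,2),f(s,220,180,133,200,3)[:600]])[:,:,::-1])
E
```

```text
t: 4.25
ee_pos: [0.577, -0.2036, 0.1147]
orientation: [[0.023, 1.0, 0.001], [1.0, -0.023, -0.001], [-0.001, 0.001, -1.0]]
ft_force: [0.0, -0.3, -1.9]
gripper_width: 0.0158
gripper_force: 98.0
t 4.25 at [ 0.577  -0.2036  0.1147] yaw 88.66
rot [0.0012 0.0006 0.0115] d [-0.0013  0.003  -0.0003]
```

View pics/m2.png

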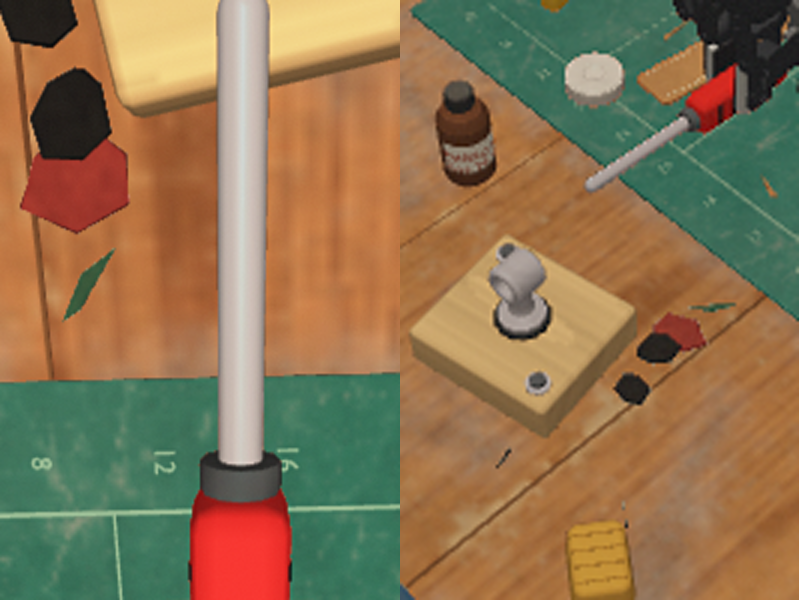

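The scene crop shows the loop's near mouth (px ≈(254,276)) and the bar held straight. The rod hides the eye from the wrist camera, so I'll shift sideways and up for a clear look.

```bash
python3 nudge.py '[0,0,0,0,-0.02,-0.03,0,0,0,0,0,-0.04,-0.06,0,0,0,0,0,-0.045,-0.09,0,0,0,0,0,-0.045,-0.12,0,0,0,0,0,-0.045,-0.12,0,0,0,0,0,-0.045,-0.12,0]'
python3 - <<'E'
from cell import r, cams
from h import *
for n in ['wrist']:
    c=cams.read_camera(n);np.savez('pics/%s3.npz'%n,**c)
w,K,V=load('wrist3')
u=proj(K,V,(.587,-.0425,.069));print(u)
x0,y0=int(max(0,u[0]-70)),int(max(0,u[1]-60))
print(x0,y0)
cv2.imwrite('pics/m3.png',cv2.resize(w[y0:y0+120,x0:x0+150],None,fx=5,fy=5,interpolation=cv2.INTER_CUBIC)[:,:,::-1])
E
```

```text
t: 4.9
ee_pos: [0.5328, -0.2028, 0.2363]
orientation: [[0.026, 1.0, 0.004], [1.0, -0.026, -0.002], [-0.002, 0.004, -1.0]]
ft_force: [-0.1, -0.3, -2.3]
gripper_width: 0.0156
gripper_force: 98.2
[395.8663703  -23.74579735]
325 0
```

View pics/m3.png

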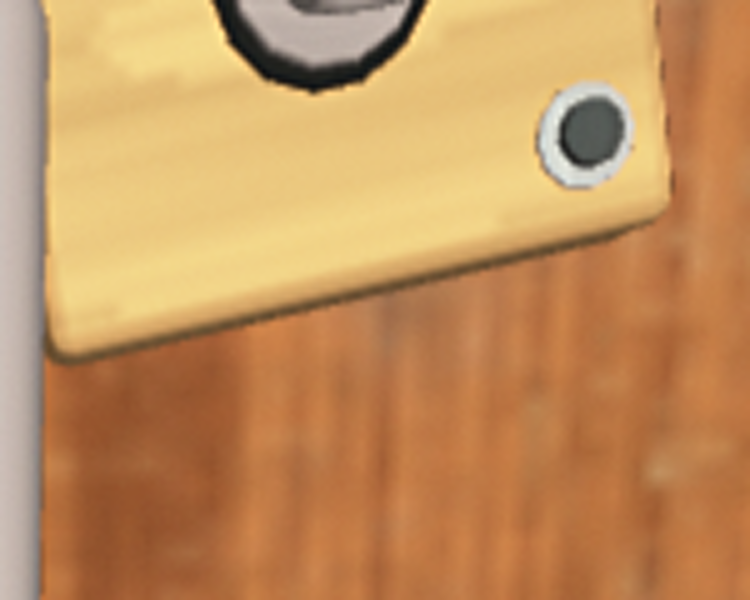

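The loop is just above the frame. I'll move forward 70 mm (well above the block) and look again.

```bash
python3 nudge.py '[0,0,0,0.03,0,0,0,0,0,0,0.06,0,0,0,0,0,0,0.07,0,0,0,0,0,0,0.07,0,0,0,0,0,0,0.07,0,0,0]'
python3 - <<'E'
from cell import r, cams
from h import *
for n in ['wrist']:
    c=cams.read_camera(n);np.savez('pics/%s4.npz'%n,**c)
w,K,V=load('wrist4')
u=proj(K,V,(.587,-.0425,.069));print(u)
x0,y0=int(max(0,u[0]-70)),int(max(0,u[1]-60))
print(x0,y0)
cv2.imwrite('pics/m4.png',cv2.resize(w[y0:y0+120,x0:x0+150],None,fx=5,fy=5,interpolation=cv2.INTER_CUBIC)[:,:,::-1])
E
```

```text
t: 5.37
ee_pos: [0.5331, -0.1319, 0.2326]
orientation: [[0.025, 1.0, -0.002], [1.0, -0.025, 0.0], [0.0, -0.002, -1.0]]
ft_force: [0.3, -0.9, -1.6]
gripper_width: 0.0156
gripper_force: 98.3
[394.02729047  92.69657544]
324 32
```

View pics/m4.png

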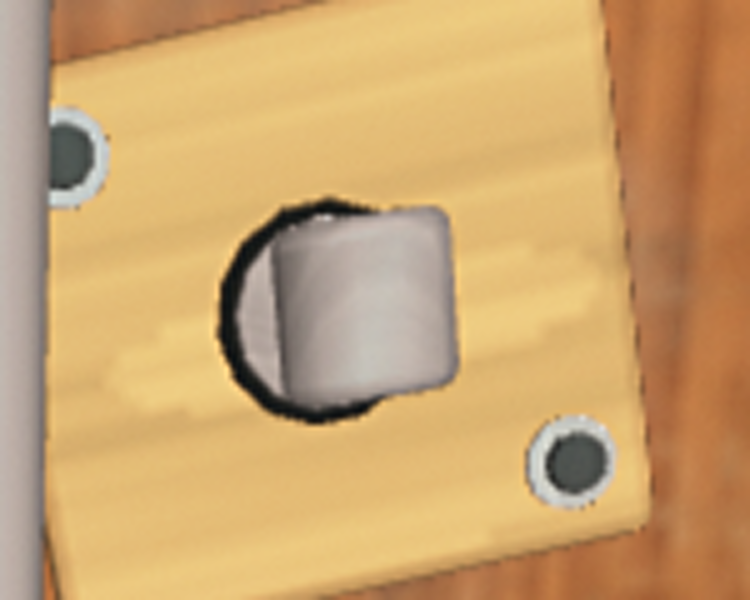

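Run:
```python
from h import *
w,K,V=load('wrist4');t=load('top0');s=load('scene0')
print('cam',-V[:3,:3].T@V[:3,3])
cor=[(275,228),(447,207),(458,380),(290,403)]
P=[plane(K,V,(324+a/5,32+b/5),.0755) for a,b in cor]
for p in P: print(p.round(4))
c=np.mean(P,0);print('c',c)
print('washer c',plane(K,V,(324+325/5,32+311/5),.032))
for q in [((570,158)),]: print('screw',plane(K,V,(324+571/5,32+462/5),.031))
for i,j in [(3,0),(2,1),(0,1),(3,2)]:
    d=P[j]-P[i];print(i,j,np.degrees(np.arctan2(d[1],d[0])),np.linalg.norm(d))
L=np.array([.587,-.0425,.069])
print('scene ctr',proj(s[1],s[2],L),'washer scene',proj(s[1],s[2],[.587,-.0425,.032]))
for a in (2,92,-88): print(a,proj(s[1],s[2],L+.012*np.array([np.cos(np.radians(a)),np.sin(np.radians(a)),0])))
```

```text
cam [ 0.53534933 -0.04813537  0.36589223]
[ 0.5753 -0.0328  0.0755]
[ 0.5985 -0.0307  0.0755]
[ 0.6012 -0.053   0.0755]
[ 0.578  -0.0555  0.0755]
c [ 0.58825425 -0.04296425  0.0755    ]
washer c [ 0.58950763 -0.04281888  0.032     ]
screw [ 0.63033347 -0.06679208  0.031     ]
3 0 96.68106329103082 0.02285686104550357
2 1 96.9387293396711 0.022452191965077646
0 1 5.123385973814392 0.023284652737875264
3 2 6.122127400830224 0.023378130561867362
scene ctr [259.38212205 272.57648818] washer scene [261.09784513 285.76225794]
2 [254.56278099 268.66858606]
92 [254.01377593 276.73277716]
-88 [264.68073427 268.47418869]
```

Run:
```python
from h import *
w,K,V=load('wrist2');s=load('scene2');t=load('top2')
tcp=np.array([.577,-.2036,.1147])
z=tcp[2]-.0015
for px in [(322,1),(321.7,100),(320.5,232)]:
    print(plane(K,V,px,z).round(4))
print('tri tip',tri([(K,V,(322,0)),(s[1],s[2],(284,242.3))]))
# precise rod edges along rows
for row in (20,60,110,160,200):
    l=w[row].astype(int);g=np.abs(l[:,0]-l[:,2])<30;c=np.where(g[290:350])[0]+290
    print(row,c.min(),c.max(),plane(K,V,((c.min()+c.max()+1)/2-.5,row),z).round(4))
```

```text
[ 0.5801 -0.0912  0.1132]
[ 0.5795 -0.1189  0.1132]
[ 0.5781 -0.1634  0.1132]
tri tip [ 0.57879994 -0.09181463  0.11335234]
20 309 333 [ 0.5797 -0.0962  0.1132]
60 309 333 [ 0.5795 -0.1072  0.1132]
110 309 332 [ 0.579  -0.122   0.1132]
160 309 331 [ 0.5785 -0.138   0.1132]
200 293 349 [ 0.5785 -0.1517  0.1132]
```

Cross-checks agree: the loop axis is at (0.5895,−0.043) with the hole at about 96.5°, and the rod lies along tool x, 1.4 mm below the TCP, with its tip 112 mm ahead.

```bash
python3 to.py 0.6065 -0.192 0.0705 96.5; python3 nudge.py '[0,0,-0.12,-0.03,0.03,0,0,0,0,-0.137,-0.05,0.06,0,0,0,0,-0.137,-0.06,0.07,0,0,0,0,-0.137,-0.06,0.07,0.03,0,0,0,-0.137,-0.06,0.07,0.07,0,0,0,-0.137,-0.06,0.07,0.11,0,0,0,-0.137,-0.06,0.07,0.15,0,0,0,-0.137,-0.06,0.07,0.16,0]'; python3 to.py 0.6065 -0.192 0.0705 96.5
```

```text
t 5.4167 at [ 0.5331 -0.1332  0.2327] yaw 88.46
rot [-1.900e-03 -1.000e-04 -1.403e-01] d [-0.0568  0.0753  0.1621]
t: 6.08
ee_pos: [0.5968, -0.1954, 0.0657]
orientation: [[-0.108, 0.994, -0.012], [0.994, 0.108, 0.003], [0.004, -0.011, -1.0]]
ft_force: [-2.3, 0.3, -3.5]
gripper_width: 0.0155
gripper_force: 98.5
t 6.0833 at [ 0.5968 -0.1954  0.0657] yaw 96.18
rot [-0.0112 -0.0039 -0.0055] d [ 0.0024  0.0099 -0.0049]
```

```bash
python3 nudge.py '[0,0,0,0,0.004,0,0,0,0,0,0,0.004,0,0,0,0,0,0,0.004,0,0,0,0,0,0,0.004,0,0]' >/dev/null; python3 to.py 0.6065 -0.192 0.0705 96.5
```

```text
t 6.4167 at [ 0.608  -0.1945  0.0771] yaw 96.28
rot [ 0.0046  0.002  -0.0038] d [ 0.0026 -0.0012  0.0065]
```

```bash
python3 nudge.py '[0,0,0,0.002,-0.001,0.004,0,0,0,0,0.002,-0.001,0.004,0,0,0,0,0.002,-0.001,0.004,0,0,0,0,0.002,-0.001,0.004,0,0,0,0,0.002,-0.001,0.004,0]' >/dev/null; python3 to.py 0.6065 -0.192 0.0705 96.5
python3 - <<'E'
from cell import r, cams
from h import *
im=[]
for n,x,y in [('scene',235,215),('top',225,215)]:
    c=cams.read_camera(n);np.savez('pics/%s5.npz'%n,**c);im.append(cv2.resize(c['color'][y:y+75,x:x+100],None,fx=4,fy=4,interpolation=cv2.INTER_CUBIC))
cv2.imwrite('pics/m5.png',np.hstack(im)[:,:,::-1])
E
python3 to.py 0.6065 -0.192 0.0705 96.5
```

```text
t 6.8333 at [ 0.6048 -0.1921  0.0702] yaw 96.29
rot [ 0.0003  0.0002 -0.0036] d [-0.0001  0.0017 -0.0003]
t 6.9333 at [ 0.6048 -0.1921  0.07  ] yaw 96.29
rot [ 0.0001  0.     -0.0037] d [-0.0001  0.0017 -0.0005]
```

View pics/m5.png

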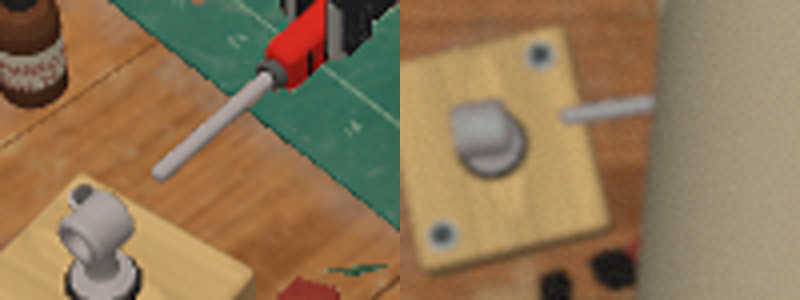

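Both views put the rod's line through the middle of the loop (scene: line reaches crop (98,222), loop centre (97,222)). I'll insert now.

```bash
python3 nudge.py '[0,0,0,0.008,0.0015,0,0,0,0,0,0.016,0.0015,0,0,0,0,0,0.022,0.0015,0,0,0,0,0,0.026,0.0015,0,0,0,0,0,0.03,0.0015,0,0,0,0,0,0.034,0.0015,0,0,0,0,0,0.034,0.0015,0,0]'; python3 to.py 0.5991 -0.1275 0.0705 96.5
```

```text
t: 7.52
ee_pos: [0.6025, -0.1568, 0.07]
orientation: [[-0.111, 0.994, 0.0], [0.994, 0.111, 0.0], [0.0, 0.0, -1.0]]
ft_force: [-0.1, 0.9, -2.2]
gripper_width: 0.0156
gripper_force: 98.5
t 7.5167 at [ 0.6025 -0.1568  0.07  ] yaw 96.36
rot [ 0.0001 -0.0005 -0.0024] d [ 0.0295 -0.0002 -0.0005]
```

```bash
python3 nudge.py '[0,0,0,0.008,0,0,0,0,0,0,0.016,0,0,0,0,0,0,0.024,0,0,0,0,0,0,0.03,0,0,0,0,0,0,0.03,0,0,0,0,0,0,0.03,0,0,0]'; python3 to.py 0.5991 -0.1275 0.0705 96.5
cat > st.py <<'E'
import numpy as np
from cell import r, cams
o=r.get_obs();R=np.array(o['orientation']);p=np.array(o['ee_pos']);F=np.array(o['ft_force']);T=np.array(o['ft_torque'])
E=np.array([.5895,-.043]);d=p[:2]-E
print('t %.2f'%o['t'],'p',p.round(4),'yaw %.2f'%np.degrees(np.arctan2(R[1,0],R[0,0])),'pos-angle %.2f r %.4f'%(np.degrees(np.arctan2(-d[1],-d[0])),np.hypot(*d)),'F',F.round(2),'T',T.round(3),'M_eye %.3f'%(T[2]+d[0]*F[1]-d[1]*F[0]),'(rxF %.3f)'%(d[0]*F[1]-d[1]*F[0]))
E
python3 st.py
```

```text
t: 8.02
ee_pos: [0.5993, -0.1275, 0.07]
orientation: [[-0.111, 0.994, 0.0], [0.994, 0.111, 0.0], [0.0, 0.0, -1.0]]
ft_force: [-0.6, -1.2, -1.3]
gripper_width: 0.0161
gripper_force: 98.5
t 8.0167 at [ 0.5993 -0.1275  0.07  ] yaw 96.37
rot [ 0.0002 -0.0001 -0.0023] d [ 0.     -0.0002 -0.0005]
t 8.02 p [ 0.5993 -0.1275  0.07  ] yaw 96.37 pos-angle 96.59 r 0.0851 F [-0.55 -1.21 -1.26] T [-0.06   0.037 -0.012] M_eye -0.070 (rxF -0.058)
```

```bash
python3 nudge.py '[0,0,0.05,0.0001,-0.0042,0,0,0,0,0.1,0.0004,-0.0085,0,0,0,0,0.15,0.001,-0.0127,0,0,0,0,0.2,0.0017,-0.0169,0,0,0,0,0.25,0.0026,-0.021,0,0,0,0,0.3,0.0038,-0.0251,0,0,0,0,0.3,0.0038,-0.0251,0,0]' >/dev/null; python3 st.py; python3 nudge.py '[0,0,0.05,0.0001,-0.0042,0,0,0,0,0.1,0.0004,-0.0085,0,0,0,0,0.15,0.001,-0.0127,0,0,0,0,0.2,0.0017,-0.0169,0,0,0,0,0.25,0.0026,-0.021,0,0,0,0,0.3,0.0038,-0.0251,0,0,0,0,0.3,0.0038,-0.0251,0,0]' >/dev/null; python3 st.py
```

```text
t 8.60 p [ 0.573  -0.1276  0.0698] yaw 78.95 pos-angle 78.95 r 0.0862 F [-0.51 -0.04 -1.34] T [0.115 0.255 0.145] M_eye 0.103 (rxF -0.042)
t 9.18 p [ 0.5491 -0.1188  0.0697] yaw 61.88 pos-angle 61.95 r 0.0859 F [-1.29  0.11 -1.58] T [0.044 0.606 0.313] M_eye 0.211 (rxF -0.102)
```

```bash
python3 nudge.py '[0,0,0,0,0,0,0,0,0,0,0,0,0,0,0,0,0,0,0,0,0]' >/dev/null; python3 st.py; python3 nudge.py '[0,0,0.03,0,-0.0025,0,0,0,0,0.03,0,-0.0025,0,0]' >/dev/null; python3 st.py;python3 nudge.py '[0,0,0.03,0,-0.0025,0,0,0,0,0.03,0,-0.0025,0,0]' >/dev/null; python3 st.py
python3 - <<'E'
from cell import r, cams
from h import *
im=[]
for n,x,y in [('scene',220,235),('top',210,205)]:
    c=cams.read_camera(n);np.savez('pics/%s6.npz'%n,**c);im.append(cv2.resize(c['color'][y:y+75,x:x+100],None,fx=4,fy=4,interpolation=cv2.INTER_CUBIC))
cv2.imwrite('pics/m6.png',np.hstack(im)[:,:,::-1])
E
```

```text
t 9.43 p [ 0.5496 -0.119   0.0696] yaw 62.00 pos-angle 62.31 r 0.0858 F [-4.81  1.76 -0.39] T [0.087 0.958 0.42 ] M_eye -0.016 (rxF -0.436)
t 9.60 p [ 0.5472 -0.1176  0.0696] yaw 60.16 pos-angle 60.45 r 0.0858 F [-3.98  0.26 -0.41] T [-0.015  0.912  0.415] M_eye 0.107 (rxF -0.308)
t 9.77 p [ 0.545  -0.1163  0.0696] yaw 58.46 pos-angle 58.75 r 0.0857 F [-4.85  0.09 -1.2 ] T [0.061 0.955 0.37 ] M_eye 0.011 (rxF -0.360)
```

View pics/m6.png

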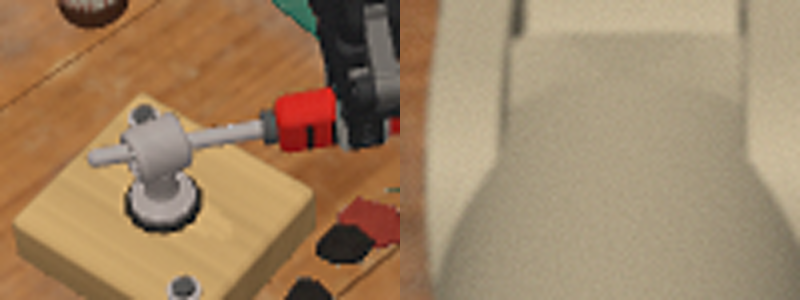

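The scene crop shows the rod through the loop (tip past it at crop (95,157)) and the loop turned with the bar. I'll continue in small steps, with a torque guard between commands.

```bash
cat >> st.py <<'E'
import sys
M=T[2]+d[0]*F[1]-d[1]*F[0]
sys.exit(1 if M>0.28 else 0)
E
g(){ python3 st.py; }
python3 nudge.py '[0,0,0.02,0,-0.0017,0,0,0,0,0.04,0,-0.0034,0,0,0,0,0.04,0,-0.0034,0,0]' >/dev/null; g || exit
python3 nudge.py '[0,0,0.02,0,-0.0017,0,0,0,0,0.04,0,-0.0034,0,0,0,0,0.04,0,-0.0034,0,0]' >/dev/null; g || exit
python3 nudge.py '[0,0,0.02,0,-0.0017,0,0,0,0,0.04,0,-0.0034,0,0,0,0,0.04,0,-0.0034,0,0]' >/dev/null; g || exit
python3 nudge.py '[0,0,0.02,0,-0.0017,0,0,0,0,0.04,0,-0.0034,0,0,0,0,0.04,0,-0.0034,0,0]' >/dev/null; g || exit
python3 nudge.py '[0,0,0.02,0,-0.0017,0,0,0,0,0.04,0,-0.0034,0,0,0,0,0.04,0,-0.0034,0,0]' >/dev/null; g || exit
```

```text
t 10.12 p [ 0.5421 -0.1144  0.0697] yaw 56.10 pos-angle 56.44 r 0.0857 F [-4.19  1.12 -1.55] T [0.018 1.028 0.423] M_eye 0.070 (rxF -0.352)
t 10.37 p [ 0.5393 -0.1124  0.0697] yaw 53.78 pos-angle 54.11 r 0.0857 F [-5.59  0.15 -0.81] T [0.066 1.1   0.441] M_eye 0.046 (rxF -0.396)
t 10.62 p [ 0.5365 -0.1103  0.0697] yaw 51.46 pos-angle 51.81 r 0.0857 F [-5.32 -0.1  -1.52] T [0.092 1.133 0.377] M_eye 0.024 (rxF -0.353)
t 10.87 p [ 0.5338 -0.1081  0.0697] yaw 49.17 pos-angle 49.46 r 0.0857 F [-4.88  0.53 -0.95] T [0.094 1.061 0.43 ] M_eye 0.082 (rxF -0.347)
t 11.12 p [ 0.5313 -0.1059  0.0697] yaw 46.86 pos-angle 47.19 r 0.0857 F [-5.53  0.95 -1.1 ] T [0.172 1.195 0.448] M_eye 0.046 (rxF -0.403)
```

```bash
g(){ python3 st.py; }
python3 nudge.py '[0,0,0.02,0,-0.0017,0,0,0,0,0.04,0,-0.0034,0,0,0,0,0.04,0,-0.0034,0,0]' >/dev/null; g || exit
python3 nudge.py '[0,0,0.02,0,-0.0017,0,0,0,0,0.04,0,-0.0034,0,0,0,0,0.04,0,-0.0034,0,0]' >/dev/null; g || exit
python3 nudge.py '[0,0,0.02,0,-0.0017,0,0,0,0,0.04,0,-0.0034,0,0,0,0,0.04,0,-0.0034,0,0]' >/dev/null; g || exit
python3 nudge.py '[0,0,0.02,0,-0.0017,0,0,0,0,0.04,0,-0.0034,0,0,0,0,0.04,0,-0.0034,0,0]' >/dev/null; g || exit
python3 nudge.py '[0,0,0.02,0,-0.0017,0,0,0,0,0.04,0,-0.0034,0,0,0,0,0.04,0,-0.0034,0,0]' >/dev/null; g || exit
python3 nudge.py '[0,0,0.02,0,-0.0017,0,0,0,0,0.04,0,-0.0034,0,0,0,0,0.04,0,-0.0034,0,0]' >/dev/null; g || exit
```

```text
t 11.37 p [ 0.5288 -0.1034  0.0697] yaw 44.57 pos-angle 44.85 r 0.0857 F [-4.82  0.52 -1.6 ] T [0.104 1.171 0.503] M_eye 0.180 (rxF -0.323)
t 11.62 p [ 0.5264 -0.1009  0.0697] yaw 42.28 pos-angle 42.55 r 0.0857 F [-4.52  0.46 -1.15] T [0.175 1.159 0.428] M_eye 0.137 (rxF -0.291)
t 11.87 p [ 0.5241 -0.0984  0.0697] yaw 39.98 pos-angle 40.25 r 0.0857 F [-5.72  1.04 -2.02] T [0.222 1.216 0.407] M_eye 0.023 (rxF -0.385)
t 12.12 p [ 0.5219 -0.0957  0.0697] yaw 37.69 pos-angle 37.93 r 0.0857 F [-5.39  1.47 -1.81] T [0.258 1.186 0.433] M_eye 0.050 (rxF -0.383)
t 12.37 p [ 0.5199 -0.0929  0.0697] yaw 35.40 pos-angle 35.65 r 0.0857 F [-4.87  1.92 -1.25] T [0.295 1.178 0.467] M_eye 0.091 (rxF -0.377)
t 12.62 p [ 0.5179 -0.0901  0.0697] yaw 33.12 pos-angle 33.35 r 0.0857 F [-5.75  0.59 -2.65] T [0.326 1.153 0.437] M_eye 0.124 (rxF -0.313)
```

```bash
g(){ python3 st.py; }
python3 nudge.py '[0,0,0.01,0,-0.0008,0,0,0,0,0.02,0,-0.0017,0,0,0,0,0.02,0,-0.0017,0,0]' >/dev/null; g || exit
python3 nudge.py '[0,0,0.01,0,-0.0008,0,0,0,0,0.02,0,-0.0017,0,0,0,0,0.02,0,-0.0017,0,0]' >/dev/null; g || exit
python3 nudge.py '[0,0,0.01,0,-0.0008,0,0,0,0,0.02,0,-0.0017,0,0,0,0,0.02,0,-0.0017,0,0]' >/dev/null; g || exit
python3 nudge.py '[0,0,0.01,0,-0.0008,0,0,0,0,0.02,0,-0.0017,0,0,0,0,0.02,0,-0.0017,0,0]' >/dev/null; g || exit
python3 nudge.py '[0,0,0.01,0,-0.0008,0,0,0,0,0.02,0,-0.0017,0,0,0,0,0.02,0,-0.0017,0,0]' >/dev/null; g || exit
python3 nudge.py '[0,0,0.01,0,-0.0008,0,0,0,0,0.02,0,-0.0017,0,0,0,0,0.02,0,-0.0017,0,0]' >/dev/null; g || exit
python3 nudge.py '[0,0,0.01,0,-0.0008,0,0,0,0,0.02,0,-0.0017,0,0,0,0,0.02,0,-0.0017,0,0]' >/dev/null; g || exit
python3 nudge.py '[0,0,0.01,0,-0.0008,0,0,0,0,0.02,0,-0.0017,0,0,0,0,0.02,0,-0.0017,0,0]' >/dev/null; g || exit
```

```text
t 12.87 p [ 0.517  -0.0887  0.0697] yaw 32.01 pos-angle 32.24 r 0.0857 F [-5.02  1.72 -1.59] T [0.411 1.213 0.449] M_eye 0.095 (rxF -0.354)
t 13.12 p [ 0.5161 -0.0873  0.0697] yaw 30.86 pos-angle 31.10 r 0.0857 F [-5.27  1.41 -1.49] T [0.349 1.218 0.472] M_eye 0.135 (rxF -0.337)
t 13.37 p [ 0.5152 -0.0858  0.0697] yaw 29.72 pos-angle 29.94 r 0.0857 F [-6.29  2.15 -2.09] T [0.423 1.213 0.488] M_eye 0.059 (rxF -0.429)
t 13.62 p [ 0.5144 -0.0843  0.0697] yaw 28.57 pos-angle 28.80 r 0.0857 F [-6.14  2.53 -1.13] T [0.376 1.181 0.432] M_eye -0.012 (rxF -0.444)
t 13.87 p [ 0.5136 -0.0828  0.0697] yaw 27.43 pos-angle 27.65 r 0.0857 F [-5.69  1.68 -1.74] T [0.438 1.177 0.469] M_eye 0.115 (rxF -0.354)
t 14.12 p [ 0.5128 -0.0812  0.0697] yaw 26.28 pos-angle 26.49 r 0.0857 F [-4.87  2.02 -2.06] T [0.442 1.143 0.457] M_eye 0.116 (rxF -0.341)
t 14.37 p [ 0.5121 -0.0797  0.0697] yaw 25.14 pos-angle 25.33 r 0.0857 F [-4.57  1.68 -1.38] T [0.438 1.219 0.434] M_eye 0.136 (rxF -0.298)
t 14.62 p [ 0.5113 -0.0781  0.0697] yaw 23.99 pos-angle 24.19 r 0.0857 F [-4.69  2.28 -1.1 ] T [0.506 1.204 0.478] M_eye 0.135 (rxF -0.343)
```

```bash
g(){ python3 st.py; }
python3 nudge.py '[0,0,0.01,0,-0.0008,0,0,0,0,0.02,0,-0.0017,0,0,0,0,0.02,0,-0.0017,0,0]' >/dev/null; g || exit
python3 nudge.py '[0,0,0.01,0,-0.0008,0,0,0,0,0.02,0,-0.0017,0,0,0,0,0.02,0,-0.0017,0,0]' >/dev/null; g || exit
python3 nudge.py '[0,0,0.01,0,-0.0008,0,0,0,0,0.02,0,-0.0017,0,0,0,0,0.02,0,-0.0017,0,0]' >/dev/null; g || exit
python3 nudge.py '[0,0,0.01,0,-0.0008,0,0,0,0,0.02,0,-0.0017,0,0,0,0,0.02,0,-0.0017,0,0]' >/dev/null; g || exit
python3 nudge.py '[0,0,0.01,0,-0.0008,0,0,0,0,0.02,0,-0.0017,0,0,0,0,0.02,0,-0.0017,0,0]' >/dev/null; g || exit
python3 nudge.py '[0,0,0.01,0,-0.0008,0,0,0,0,0.02,0,-0.0017,0,0,0,0,0.02,0,-0.0017,0,0]' >/dev/null; g || exit
python3 nudge.py '[0,0,0.01,0,-0.0008,0,0,0,0,0.02,0,-0.0017,0,0,0,0,0.02,0,-0.0017,0,0]' >/dev/null; g || exit
python3 nudge.py '[0,0,0.01,0,-0.0008,0,0,0,0,0.02,0,-0.0017,0,0,0,0,0.02,0,-0.0017,0,0]' >/dev/null; g || exit
python3 nudge.py '[0,0,0.01,0,-0.0008,0,0,0,0,0.02,0,-0.0017,0,0,0,0,0.02,0,-0.0017,0,0]' >/dev/null; g || exit
```

```text
t 14.87 p [ 0.5106 -0.0765  0.0697] yaw 22.85 pos-angle 23.04 r 0.0857 F [-5.11  2.73 -1.41] T [0.468 1.215 0.432] M_eye 0.045 (rxF -0.387)
t 15.12 p [ 0.51   -0.0749  0.0697] yaw 21.71 pos-angle 21.89 r 0.0857 F [-4.62  2.34 -1.56] T [0.5   1.159 0.455] M_eye 0.121 (rxF -0.334)
t 15.37 p [ 0.5094 -0.0734  0.0697] yaw 20.57 pos-angle 20.76 r 0.0857 F [-5.63  2.66 -1.63] T [0.476 1.22  0.483] M_eye 0.099 (rxF -0.384)
t 15.62 p [ 0.5088 -0.0719  0.0697] yaw 19.43 pos-angle 19.67 r 0.0857 F [-5.45  1.29 -1.54] T [0.471 1.198 0.552] M_eye 0.290 (rxF -0.262)
```

```bash
g(){ python3 st.py; }
python3 nudge.py '[0,0,0,0,0,0,0,0,0,0,0,0,0,0]' >/dev/null; g; python3 nudge.py '[0,0,0,0,0,0,0]' >/dev/null; g
python3 nudge.py '[0,0,0.01,0,-0.0008,0,0,0,0,0.01,0,-0.0008,0,0,0,0,0.01,0,-0.0008,0,0]' >/dev/null; g;python3 nudge.py '[0,0,0,0,0,0,0]' >/dev/null; g
```

```text
t 15.78 p [ 0.5088 -0.0719  0.0697] yaw 19.46 pos-angle 19.72 r 0.0857 F [-5.83  2.05 -1.01] T [0.447 1.238 0.565] M_eye 0.231 (rxF -0.334)
t 15.87 p [ 0.5088 -0.0719  0.0697] yaw 19.45 pos-angle 19.73 r 0.0857 F [-6.53  1.82 -0.93] T [0.497 1.211 0.59 ] M_eye 0.254 (rxF -0.336)
t 16.12 p [ 0.5085 -0.0712  0.0697] yaw 18.88 pos-angle 19.18 r 0.0857 F [-6.06  2.26 -0.73] T [0.488 1.214 0.684] M_eye 0.330 (rxF -0.354)
t 16.20 p [ 0.5085 -0.0712  0.0697] yaw 18.89 pos-angle 19.18 r 0.0857 F [-5.72  3.12 -0.93] T [0.465 1.243 0.651] M_eye 0.237 (rxF -0.414)
```

```bash
g(){ python3 st.py; }
python3 nudge.py '[0,0,0.01,0,-0.0008,0,0,0,0,0.02,0,-0.0017,0,0,0,0,0.02,0,-0.0017,0,0]' >/dev/null; g;python3 nudge.py '[0,0,0,0,0,0,0]' >/dev/null; g;python3 nudge.py '[0,0,0,0,0,0,0]' >/dev/null; g
```

```text
t 16.45 p [ 0.508  -0.0695  0.0697] yaw 17.72 pos-angle 18.02 r 0.0857 F [-6.14  2.14 -1.34] T [0.444 1.15  0.636] M_eye 0.298 (rxF -0.338)
t 16.53 p [ 0.508  -0.0696  0.0698] yaw 17.75 pos-angle 18.08 r 0.0857 F [-5.02  1.42 -1.85] T [0.491 1.182 0.694] M_eye 0.444 (rxF -0.250)
t 16.62 p [ 0.508  -0.0696  0.0697] yaw 17.75 pos-angle 18.07 r 0.0858 F [-5.38  2.39 -1.16] T [0.494 1.233 0.737] M_eye 0.399 (rxF -0.338)
```

```bash
g(){ python3 st.py; }
python3 nudge.py '[0,0,0.01,0,-0.001,0,0,0,0,0.01,0,-0.002,0,0]' >/dev/null; g;python3 nudge.py '[0,0,0,0,0,0,0]' >/dev/null; g;python3 nudge.py '[0,0,0,0,0,0,0]' >/dev/null; g
```

```text
t 16.78 p [ 0.5075 -0.0682  0.0698] yaw 17.12 pos-angle 17.10 r 0.0858 F [-3.68 -1.56 -1.47] T [-0.354  0.905  0.492] M_eye 0.528 (rxF 0.035)
t 16.87 p [ 0.5076 -0.0684  0.0698] yaw 17.17 pos-angle 17.24 r 0.0858 F [-4.52 -0.3  -1.61] T [-0.03   1.114  0.649] M_eye 0.558 (rxF -0.090)
t 16.95 p [ 0.5076 -0.0685  0.0698] yaw 17.19 pos-angle 17.30 r 0.0858 F [-5.41  0.92 -2.16] T [0.057 1.06  0.633] M_eye 0.419 (rxF -0.214)
```

```bash
g(){ python3 st.py; }
python3 nudge.py '[0,0,0.01,0,-0.001,0,0,0,0,0.01,0,-0.002,0,0]' >/dev/null; g;python3 nudge.py '[0,0,0,0,0,0,0]' >/dev/null; g;python3 nudge.py '[0,0,0,0,0,0,0]' >/dev/null; g;python3 nudge.py '[0,0,0,0,0,0,0]' >/dev/null; g
```

```text
t 17.12 p [ 0.5072 -0.0671  0.0699] yaw 16.55 pos-angle 16.35 r 0.0858 F [-3.32 -3.7  -2.47] T [-0.794  0.841  0.372] M_eye 0.596 (rxF 0.224)
t 17.20 p [ 0.5072 -0.0672  0.0699] yaw 16.59 pos-angle 16.40 r 0.0858 F [-4.   -2.66 -2.73] T [-0.514  0.89   0.479] M_eye 0.601 (rxF 0.122)
t 17.28 p [ 0.5072 -0.0672  0.0699] yaw 16.61 pos-angle 16.41 r 0.0858 F [-3.15 -2.92 -2.36] T [-0.58   0.922  0.438] M_eye 0.602 (rxF 0.164)
t 17.37 p [ 0.5072 -0.0672  0.0699] yaw 16.60 pos-angle 16.42 r 0.0858 F [-3.31 -3.29 -2.91] T [-0.677  0.92   0.462] M_eye 0.652 (rxF 0.190)
```

```bash
g(){ python3 st.py; }
python3 nudge.py '[0,0,0.01,0,-0.001,0,0,0,0,0.01,0,-0.002,0,0]' >/dev/null; g;python3 nudge.py '[0,0,0,0,0,0,0,0,0,0,0,0,0,0]' >/dev/null; g;python3 nudge.py '[0,0,0,0,0,0,0,0,0,0,0,0,0,0]' >/dev/null; g;python3 nudge.py '[0,0,0,0,0,0,0]' >/dev/null; g
```

```text
t 17.53 p [ 0.5068 -0.0657  0.07  ] yaw 15.96 pos-angle 15.33 r 0.0858 F [-1.52 -6.71 -3.2 ] T [-1.582  0.601  0.285] M_eye 0.806 (rxF 0.520)
t 17.70 p [ 0.5068 -0.0658  0.07  ] yaw 15.98 pos-angle 15.42 r 0.0858 F [-2.49 -5.23 -3.66] T [-1.175  0.7    0.283] M_eye 0.658 (rxF 0.376)
t 17.87 p [ 0.5068 -0.0658  0.07  ] yaw 15.97 pos-angle 15.43 r 0.0858 F [-2.28 -5.45 -3.22] T [-1.17   0.668  0.306] M_eye 0.705 (rxF 0.399)
t 17.95 p [ 0.5068 -0.0659  0.07  ] yaw 15.97 pos-angle 15.45 r 0.0858 F [-2.25 -4.7  -2.59] T [-1.203  0.683  0.281] M_eye 0.618 (rxF 0.337)
```

```bash
g(){ python3 st.py; }
python3 nudge.py '[0,0,0.004,0,-0.0008,0,0,0,0,0.004,0,-0.0008,0,0,0,0,0.004,0,-0.0008,0,0]' >/dev/null; g;python3 nudge.py '[0,0,0,0,0,0,0,0,0,0,0,0,0,0]' >/dev/null; g;python3 nudge.py '[0,0,0,0,0,0,0,0,0,0,0,0,0,0]' >/dev/null; g;python3 nudge.py '[0,0,0,0,0,0,0]' >/dev/null; g
```

```text
t 18.20 p [ 0.5067 -0.0654  0.07  ] yaw 15.73 pos-angle 15.11 r 0.0858 F [-1.02 -6.28 -2.78] T [-1.323  0.668  0.16 ] M_eye 0.658 (rxF 0.498)
t 18.37 p [ 0.5067 -0.0653  0.07  ] yaw 15.73 pos-angle 15.10 r 0.0858 F [-2.34 -6.88 -3.47] T [-1.383  0.675  0.274] M_eye 0.791 (rxF 0.517)
t 18.53 p [ 0.5067 -0.0654  0.07  ] yaw 15.73 pos-angle 15.11 r 0.0858 F [-1.38 -6.63 -3.59] T [-1.348  0.688  0.258] M_eye 0.777 (rxF 0.518)
t 18.62 p [ 0.5067 -0.0654  0.07  ] yaw 15.73 pos-angle 15.12 r 0.0858 F [-2.98 -5.3  -2.96] T [-1.334  0.687  0.232] M_eye 0.604 (rxF 0.372)
```

Torque held at about 0.7 N m for over 0.5 s. Now I'll look at the rod and loop before backing off.

Run:
```python
from cell import r, cams
from h import *
im=[]
c=cams.read_camera('scene');np.savez('pics/scene7.npz',**c);im.append(cv2.resize(c['color'][240:315,220:320],None,fx=5,fy=5,interpolation=cv2.INTER_CUBIC))
c2=cams.read_camera('wrist');np.savez('pics/wrist7.npz',**c2);im.append(cv2.resize(c2['color'][0:375,170:520],(350,375)) )
cv2.imwrite('pics/m7.png',np.hstack([im[0][:,:450],im[1]])[:,:,::-1])
```

```text
(no output)
```

View pics/m7.png

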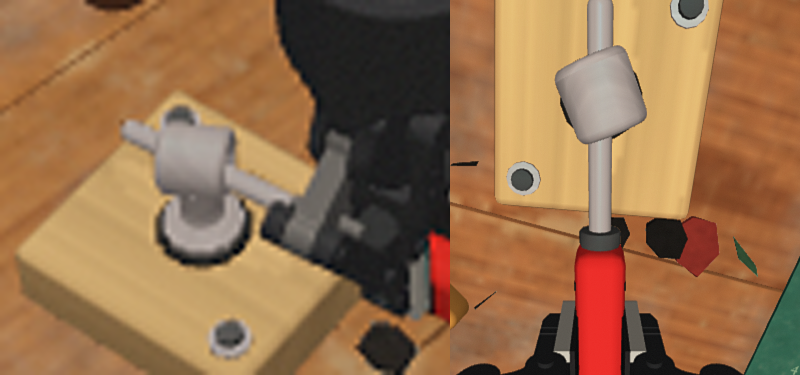

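In the wrist view the rod stands vertical (x≈599) and the loop's axis leans about 19° anticlockwise of it, so the loop is now at about 35°. I'll swing the bar back about 0.3 rad to centre it in the play, watching the torque.

```bash
python3 nudge.py '[0,0,-0.04,0.0001,0.0034,0,0,0,0,-0.08,0.0003,0.0068,0,0,0,0,-0.12,0.0006,0.0102,0,0,0,0,-0.16,0.0011,0.0135,0,0,0,0,-0.2,0.0017,0.0169,0,0,0,0,-0.2,0.0017,0.0169,0,0]' >/dev/null; python3 st.py;python3 to.py 0.5188 -0.0916 0.07 34.5
```

```text
t 19.22 p [ 0.5143 -0.0804  0.0706] yaw 27.30 pos-angle 26.41 r 0.0840 F [ 0.13  0.29 -0.97] T [-0.242 -0.086 -0.025] M_eye -0.042 (rxF -0.017)
t 19.2167 at [ 0.5143 -0.0804  0.0706] yaw 27.3
rot [ 0.0016 -0.003  -0.1257] d [-0.0011  0.0121  0.0006]
```

```bash
python3 nudge.py '[0,0,-0.05,0,0.0045,0,0,0,0,-0.1,-0.001,0.009,0,0,0,0,-0.1,-0.001,0.0095,0,0,0,0,-0.1,-0.001,0.0095,0,0]' >/dev/null; python3 st.py
python3 nudge.py '[0,0,0,-0.008,0,0,0,0,0,0,-0.016,0,0,0,0,0,0,-0.016,0,0,0]' >/dev/null; python3 st.py
```

```text
t 19.55 p [ 0.5168 -0.0883  0.0703] yaw 32.87 pos-angle 31.96 r 0.0856 F [ 0.12  0.39 -1.89] T [-0.007 -0.008 -0.042] M_eye -0.065 (rxF -0.023)
t 19.80 p [ 0.5009 -0.0985  0.0697] yaw 32.91 pos-angle 32.09 r 0.1046 F [-0.22  0.01 -1.51] T [-0.028  0.033 -0.035] M_eye -0.049 (rxF -0.014)
```

```bash
python3 nudge.py '[0,0,0,-0.01,0,0,0,0,0,0,-0.02,0,0,0,0,0,0,-0.02,0,0,0]' >/dev/null; python3 st.py
python3 nudge.py '[0,0,0,-0.015,0,0,0,0,0,0,-0.03,0,0,0,0,0,0,-0.04,0,0,0,0,0,0,-0.04,0,0,0]' >/dev/null; python3 st.py
python3 to.py 0.5 -0.28 0.08 90
python3 - <<'E'
from cell import r, cams
from h import *
for n in ['scene','wrist']:
    c=cams.read_camera(n);np.savez('pics/%s8.npz'%n,**c)
a=load('wrist8');
print(proj(a[1],a[2],(.5895,-.043,.069)))
E
```

```text
t 20.05 p [ 0.4837 -0.1101  0.0696] yaw 32.90 pos-angle 32.38 r 0.1252 F [-0.11 -0.35 -1.62] T [-0.009  0.045  0.055] M_eye 0.084 (rxF 0.029)
t 20.38 p [ 0.4505 -0.1317  0.0698] yaw 32.88 pos-angle 32.56 r 0.1649 F [ 0.15  0.2  -1.54] T [ 0.024  0.059 -0.024] M_eye -0.038 (rxF -0.015)
t 20.3833 at [ 0.4505 -0.1317  0.0698] yaw 32.88
rot [-8.00e-04  1.10e-03 -9.97e-01] d [-0.0389  0.1514 -0.0102]
[ 323.9697756  -228.23934344]
```

```bash
python3 nudge.py '[0,0,0,-0.01,0.02,-0.03,0,0,0,0,-0.02,0.05,-0.03,0,0,0,0,-0.03,0.09,-0.03,0,0,0,0,-0.04,0.13,-0.03,0,0,0,0,-0.055,0.16,-0.03,0,0,0,0,-0.055,0.176,-0.03,0,0,0,0,-0.055,0.176,-0.01,0,0,0,0,-0.055,0.176,0.02,0]' >/dev/null; python3 nudge.py '[0,0,0,0,0,0,0,0,0,0,0,0,0,0,0,0,0,0,0,0,0]'; python3 to.py 0.5 -0.31 0.0175 33
```

```text
t: 21.4
ee_pos: [0.5032, -0.3073, 0.0509]
orientation: [[0.838, 0.546, 0.001], [0.546, -0.838, 0.0], [0.001, 0.0, -1.0]]
ft_force: [-0.4, -1.3, -0.1]
gripper_width: 0.016
gripper_force: 98.7
t 21.4 at [ 0.5032 -0.3073  0.0509] yaw 33.1
rot [ 0.0005 -0.0007  0.0017] d [-0.0042  0.0005  0.0334]
```

```bash
python3 nudge.py '[0,0,0,0,0,0.015,0,0,0,0,0,0,0.027,0,0,0,0,0,0,0.032,0,0,0,0,0,0,0.034,0,0,0,0,0,0,0.034,0,0,0,0,0,0,0.034,0]'
python3 nudge.py '[0,0,0,0,0,0,0.02,0,0,0,0,0,0,0.03,0,0,0,0,0,0,0.045,0,0,0,0,0,0,0.045,0,0,0,0,0,0,0.045]'
python3 nudge.py '[0,0,0,0,0,-0.02,0.05,0,0,0,0,0,-0.05,0.05,0,0,0,0,0,-0.09,0.05,0,0,0,0,0,-0.13,0.05,0,0,0,0,0,-0.16,0.05,0,0,0,0,0,-0.16,0.05,0,0,0,0,0,-0.16,0.05]'
python3 - <<'E'
from cell import r, cams
from h import *
w=cams.read_camera('wrist');im=w['color'].astype(int);K,V=w['K'],w['view']
m=((im[:,:,0]>150)&(im[:,:,1]<70)&(im[:,:,2]<70)).astype(np.uint8)
n,l,st,ce=cv2.connectedComponentsWithStats(m)
for i in np.argsort(-st[1:,4])[:2]+1: print(st[i],plane(K,V,ce[i],.02).round(4))
np.savez('pics/wrist9.npz',**w);s=cams.read_camera('scene');np.savez('pics/scene9.npz',**s)
a=load('scene7')[0].astype(int);b=load('scene8')[0].astype(int);c=load('scene9')[0].astype(int)
# loop region: crop around hub, compare by phase/diff
sl=np.s_[266:276,252:266]
print('loop diff 7-8',np.abs(a-b)[sl].mean(),'8-9',np.abs(b-c)[sl].mean(),'vs start',np.abs(load('scene0')[0].astype(int)-c)[sl].mean())
E
```

```text
t: 21.9
ee_pos: [0.5026, -0.3078, 0.0166]
orientation: [[0.838, 0.545, 0.001], [0.545, -0.838, -0.0], [0.001, 0.001, -1.0]]
ft_force: [1.2, 0.8, -1.3]
gripper_width: 0.016
gripper_force: 98.9
t: 22.32
ee_pos: [0.5023, -0.3077, 0.016]
orientation: [[0.838, 0.545, 0.0], [0.545, -0.838, -0.0], [0.0, 0.0, -1.0]]
ft_force: [0.2, 0.3, -0.3]
gripper_width: 0.0447
gripper_force: 0.0
t: 22.9
ee_pos: [0.5034, -0.3084, 0.1784]
orientation: [[0.838, 0.545, 0.004], [0.545, -0.838, -0.002], [0.002, 0.004, -1.0]]
ft_force: [0.4, 0.5, -0.6]
gripper_width: 0.0497
gripper_force: 0.0
[ 306  175   24   88 1986] [ 0.5037 -0.3072  0.02  ]
[  89    7   33   52 1131] [ 0.5343 -0.1217  0.02  ]
loop diff 7-8 2.3523809523809525 8-9 1.457142857142857 vs start 13.595238095238095
```

The bar lies flat on the mat at (0.504,−0.307), the gripper is clear above it, and the loop image didn't change while I drew the bar out.

```bash
python3 -c "
from cell import r, cams
print(r.hand_in())"
```

```text
the job is handed in; nothing more can be done
None
```

I handed the job in at about 23 s: the eye is turned home with the bar and nipped up at an estimated 0.7 N m (from the wrist force readings) for over half a second. The bar was then drawn out with almost no load on the eye and let go flat on the mat, about 0.28 m from the eye; the hand-in returned no verdict.

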